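Set the depth stop of the kitchen press

TASK

Set the press's depth stop to the puck under its platen: swing the lever of the jam nut to slacken it fully, then turn the stop screw's knob clockwise until you feel the stop foot come to rest on the platen, snug but not forced. Then retighten the jam nut firmly, tighter than you found it, leaving the foot resting on the platen and the spare puck, roll and jar beside the press where they stand.

Things in the scene. Friction and masses are not known exactly. Their poses are not given: they have to be found in the camera images.
- press: Fixed white and steel hand press, base plate 260 x 240 x 15 mm. Origin on the table straight under the stop screw; z (up) is the screw's axis, x points from the screw to the rear column. Head top 145 mm above the table; nothing on it stands higher than 217 mm. Its pull handle (right side, black grip, 112 mm high) is not part of the job.
- adjuster: Stop screw: upright 17 mm stem with a black bar knob. Origin on the axis, 145 mm up; x lies along the bar and turns with it. Clockwise from above drives the foot down 3.5 mm per rad; the knob does not sink. Free friction 0.05 N m; locked while the nut is tight (slips at 0.4 N m); with the foot on the platen the torque rises about 0.6 N m per rad. Turns 4.5 rad clockwise from the start.
- knob_grip (a point): Point on the screw axis at the middle of the bar knob, 199 mm above the table. The bar is 46 mm long (along the adjuster's x), 12 mm thick and 32 mm high (183 to 215 mm above the table).
- locknut: Steel jam nut round the screw on top of the head, 42 mm across, 13 mm high; origin on the screw axis, 147 mm up. This frame does not turn (see lever_post). From above, counter-clockwise loosens; found lightly tight, slack after about 0.35 rad; swings 1.2 rad that way and 0.8 rad clockwise past the start. Stays where left; nut and screw do not drag each other.
- lever_post (a point): On the axis of the upright round post (18 mm diameter, 147 to 213 mm above the table) at the end of the nut's lever; 195 mm up, 85 mm from the screw axis. Lever arm top 158 mm up; at the start it points 150 deg counter-clockwise of the press's x. Tangential push on the post: 6 N slack, 8 N to tighten from as found, 9 N per rad more; firmly tight is 12 N (1 N m about the screw).
- foot: Steel stop foot, 18 mm in diameter, under the head on the screw axis; origin at its ball tip, 83 mm above the table at the start. Straight below is the rigid, fixed aluminium platen (112 mm disc with a 40 mm boss) on a white puck; the gap from tip to boss is 4 to 8.5 mm, different each time.
- spare_puck: Bystander: loose white plastic disc, 90 mm across, 24 mm high; origin at the centre of its underside.
- roll_a: Bystander: loose bread roll, 82 mm across, 43 mm high; origin at the centre of its underside.
- shaker: Bystander: loose clear jar with steel cap, 56 mm across, 100 mm high; origin at the centre of its underside.

How it is judged (in metres and radians):
On the way, in this order (a step that is already met when the one before it is completed fails the run):
1. the jam nut is fully slack: it no longer presses on the adjuster (contact force between locknut and adjuster below 1 N), for 0.2 s.
2. with the jam nut still slack, the stop foot rests on the platen (more than 2 N) (contact force between foot and anything else above 2 N and contact force between locknut and adjuster below 1 N), for 0.2 s.
At the end, for the whole second after the job is handed in: The jam nut is firmly tight (it clamps the adjuster with more than 85 N, against about 50 N at the start; some 10 N of push on the lever post), and the stop foot rests on the platen with 2 to 100 N (contact force between locknut and adjuster above 85 N and contact force between foot and anything else between 2 and 100 N); the robot touches nothing.
It fails at once if the stop foot is forced onto the platen (more than 120 N, about 0.45 N m at the knob) (contact force between foot and anything else above 120 N).
It fails at once if the puck, roll or jar beside the press is shifted by more than 40 mm (distance of any of spare_puck, roll_a, shaker from where it was at the start of the episode above 0.04 m).
It also fails if it takes over 72 s, if anything falls off the work surface, if the arm or the gripper's body presses on something with over 40 N, if the wrist force passes 120 N, or if a joint passes its speed limit or range.

ROBOT

A 7-joint arm with a two-finger parallel gripper is mounted at the origin on the work surface. World frame = base frame: x ahead of the robot, y to its left, z up, the work surface at z = 0. Lengths are in mm, angles in rad, forces in N, time in s.
With the tool pointing down it reaches from about 425 to 1025 mm from the base axis. Payload 9.4 kg.
Tool frame: the origin (TCP) lies between the finger pads; the fingertips stand 14 mm ahead of it and the grasp point (between the pads) lies 5 mm behind it; z points along the fingers, y is the line along which they close (so a half turn about z gives the same grasp; the last joint's range is limited). The gripper opens to 85 mm and grips with 20 to 120 N. Pads are 22 mm wide; open, the fingers measure 114 mm over their backs; the gripper's body (76 mm by 85 mm) begins 54 mm behind the grasp point. The pads swing forward as they close: fully open they stand 13 mm farther back than shut.
Start: joints at [1.16, 0.599, -0.003, 1.599, 0.002, 0.943, -0.08], TCP at [237.526, -684.986, 222.775] pointing down, gripper open.
Joint ranges: [-2.57, 2.57], [-0.35, 1.97], [-1.29, 1.29], [0.11, 2.56], [-1.05, 4.19], [0.11, 1.86], [-2.63, 2.63]. Speed limits (rad/s): [2.22, 2.22, 3.01, 3.01, 3.14, 3.14, 3.14].

INTERFACE

Orientations are given as a unit quaternion [w, x, y, z].
In Python, from station import robot gives the robot as it stands.
- The arm moves only by the tool play_rows, never from a script. Its argument "series" is a list of rows, each a list of 2 entries, a list of its own where there are three numbers: the shift along the world's x, y, z each as a share of 25 mm, from -1 to 1, then the turn, a rotation vector about the world's x, y, z each as a share of 180 degrees, from -1 to 1. A call has 1 to 5 rows; each row shifts and turns the commanded pose from where the row before left it; what a row does not reach is not made up. A row lasts 1/12 s, in which the tool goes at most 41.7 mm and 7.16 degrees, less where a joint would pass 70% of its speed; a pose out of reach is approached as far as the arm can. A call with a number of a shift or a turn outside -1 to 1 is refused whole. A call with a gripper value outside its range is refused whole. "claw" is the gripper command: -1 is shut, 1 is fully open, values between are in proportion, set as the call begins (left out, the last holds). The fingers move at their own pace and stop on an object; "grip_force" is the grip in N (left out, the last holds). Time passes only in rows, so rows that do not move let the fingers close. It gives the time, the measured TCP pose, the force, the opening and the grip force at its end, in the units of the state.
- robot.state(): the state, without advancing time (a new reading comes with each control period).
- robot.grab_frame(name): name is "scene" or "top"; returns a dict with "color" (480x640x3 uint8, red, green, blue), "fov_y" (degrees; the focal length in pixels is half the picture's height over the tangent of half this angle, whatever the lens; pixels are square), "cx", "cy" (the principal point, pixels), "origin" and "rotation" of the camera in the world. Camera axes: x right, y down, z forward; pixel columns grow to the right and rows downward; lengths in mm; the calibration is good to about 2 mm. A picture is of the moment at which its call begins. There is no depth.
- robot.hand_in(): hands the job in; it is judged then, once.
The state is a dict: "time": time; "q": joint angles; "dq": joint speeds; "effort": joint torques, N m; "position": TCP position; "tool_rot": TCP orientation; "force": force on the tool from outside, world axes, zero at the start; "wrist_torque": the same for the moment, N m; "width": opening from 0.0 (shut) to 1.0 (fully open); "grasp_force": force on a finger pad.
Only numpy, scipy, OpenCV 4.12 (cv2) and the standard library are available. Lean on these libraries where they do the work, as an engineer would, in place of code of your own. Each camera call takes 0.05 s, during which the arm holds its last target. There are 200 camera calls.

## Working session

There is one attempt and no reset: what is moved stays moved. The work goes in short steps, Python scripts to look and compute and a tool call to move; the robot and the scene stay as the last step left them, time stands still between calls to the robot, and variables do not carry over. Pictures are saved under pics/ and viewed, at most 10 in all, crops included, and the job is handed in when it is done.

Besides the shell and the picture viewer there is one more tool, called after ">>>" as name([rows], argument=value, ...), one row to a line, values as JSON. play_rows: Moves the arm, as the interface text tells. Shift numbers are shares of 25 mm and turn numbers shares of 180 degrees, none past 1 either way. Its arguments: {"type":"object","properties":{"series":{"type":"array"},"claw":{"type":"number"},"grip_force":{"type":"number"}},"required":["series"]}

```bash
mkdir -p pics
python3 - <<'E'
from station import robot
import cv2,numpy as np
for n in("scene","top"):
    f=robot.grab_frame(n); cv2.imwrite(f"pics/{n}0.png",f["color"][:,:,::-1])
    print(n,f["fov_y"],f["cx"],f["cy"],np.round(f["origin"],1),np.round(f["rotation"],4).tolist())
print(robot.state())
E
```

```text
scene 55.41088319113998 322.96703980878186 240.00875450042017 [918.3 544.7 672.8] [-0.1131, 0.2392, 0.8778, -0.3992]
top 46.32484441521486 330.0306158043563 240.0334336706926 [ 536.8   26.2 1257.3] [-0.0234, 0.7167, -0.6967, 0.0218]
{'time': 0.1, 'q': array([ 1.16030072,  0.60006991, -0.00254098,  1.60002503,  0.0018169 ,
        0.9429018 , -0.07979721]), 'dq': array([-0.0005863 , -0.00113277,  0.00089604, -0.00198662, -0.00058095,
        0.00124947,  0.00018056]), 'effort': array([ 6.39373669e-03, -7.77983594e+01,  1.57077983e+00, -2.58620131e+01,
        1.27439835e-02,  5.59157634e-03, -1.54691901e-05]), 'position': array([ 237.37746431, -684.59354914,  221.99432393]), 'tool_rot': array([-6.75545874e-04,  9.86098868e-01,  1.66158148e-01, -1.87657520e-04]), 'force': array([ 0.52559438, -0.29230441,  0.26984297]), 'wrist_torque': array([ 0.03830039, -0.02817285, -0.00626563]), 'grasp_force': 0.0, 'width': 0.9990120099913143}
```

View pics/scene0.png

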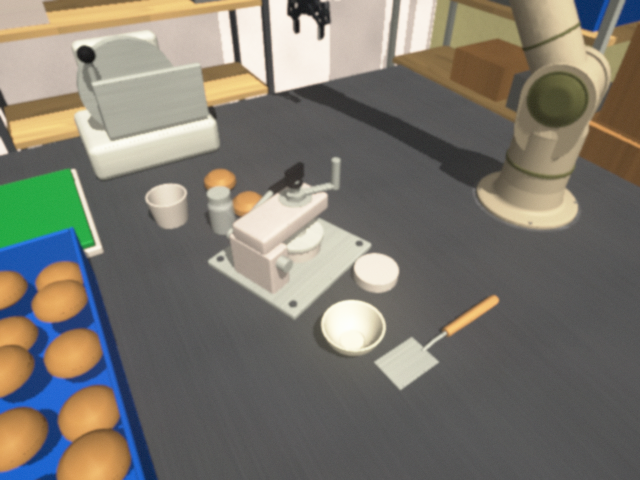

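View pics/top0.png

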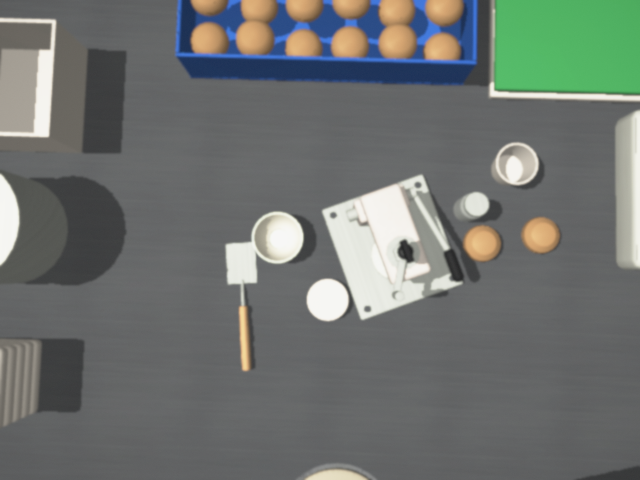

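The scene view shows the press at about (290,225), with its knob at (293,180) and the lever post at (337,172). In the top view the knob is at (405,250), the lever post end at (398,296), the puck at (328,300) and the handle grip at (453,265).

```bash
cat > h.py <<'E'
from station import robot
import cv2,numpy as np
def ray(f,u,v):
    fl=240/np.tan(np.radians(f["fov_y"]/2)); R=np.array(f["rotation"]).reshape(3,3)
    return np.array(f["origin"]),R@np.array([(u-f["cx"])/fl,(v-f["cy"])/fl,1])
def onz(f,u,v,z):
    o,d=ray(f,u,v); return o+d*(z-o[2])/d[2]
def proj(f,p):
    fl=240/np.tan(np.radians(f["fov_y"]/2)); R=np.array(f["rotation"]).reshape(3,3)
    c=R.T@(np.array(p)-f["origin"]); return c[0]/c[2]*fl+f["cx"],c[1]/c[2]*fl+f["cy"]
E
python3 - <<'E'
from h import *
f=robot.grab_frame("top"); im=f["color"][:,:,::-1]
c=cv2.resize(im[165:325,315:475],(600,600),interpolation=cv2.INTER_CUBIC)
s=robot.grab_frame("scene"); im2=s["color"][:,:,::-1]
cv2.imwrite("pics/c1.png",c)
cv2.imwrite("pics/c2.png",cv2.resize(im2[140:300,210:410],(800,640))[:600])
g=im.max(2)[225:275,390:420]; m=(g<60).astype(np.uint8)
n,l,st,ce=cv2.connectedComponentsWithStats(m)
for i in range(1,n):
    if st[i,4]>30:
        u,v=ce[i]+[390,225]; ys,xs=np.where(l==i)
        print(st[i],u,v,onz(f,u,v,215).round(1), cv2.minAreaRect(np.c_[xs,ys].astype(np.float32)))
for uv in((405,250),(398,296)):print(onz(f,*uv,214).round(1))
for uv in((418,185),(367,309),(333,216)):print('screw holes',onz(f,*uv,15).round(1))
E
```

```text
Traceback (most recent call last):
  File "h.py", line 7, in onz
    o,d=ray(f,u,v); return o+d*(z-o[2])/d[2]
        ~~~^^^^^^^
  File "h.py", line 4, in ray
    fl=240/np.tan(np.radians(f["fov_y"]/2)); R=np.array(f["rotation"]).reshape(3,3)
                                               ~~~~~~~~~~~~~~~~~~~~~~~~~~~~~~~^^^^^
ValueError: cannot reshape array of size 4 into shape (3,3)
```

View pics/c1.png

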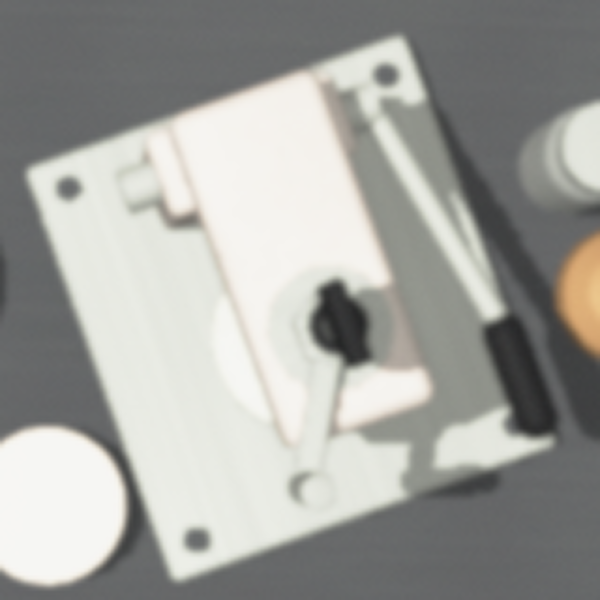

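View pics/c2.png

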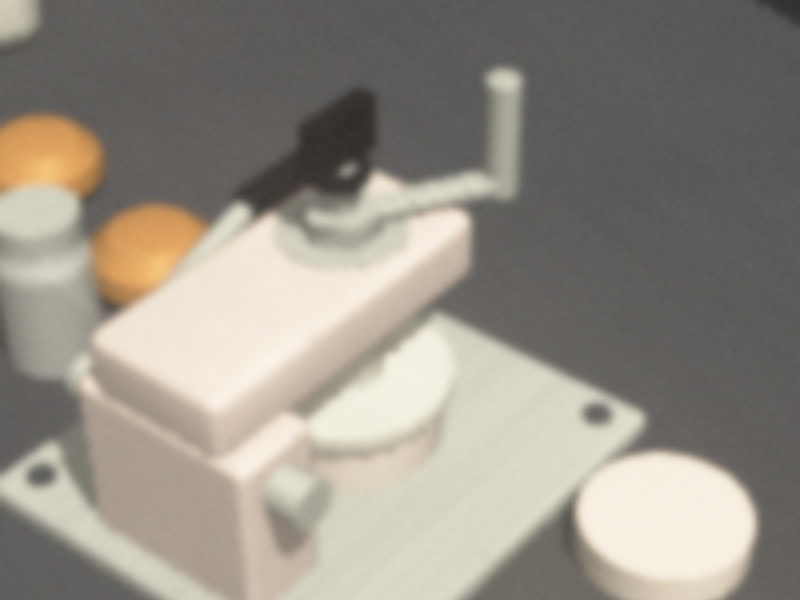

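The top crop shows the bar knob running from about (330,285) to (357,358) (full frame: 406,251) and the lever post top at (315,490) (full frame: 399,296). The scene crop shows the post top at (505,78) (full frame: 336,160).

```bash
sed -i 's/R=np.array(f\["rotation"\]).reshape(3,3)/w,x,y,z=f["rotation"]; R=Rot.from_quat([x,y,z,w]).as_matrix()/; 1a from scipy.spatial.transform import Rotation as Rot' h.py
python3 - <<'E'
from h import *
f=robot.grab_frame("top"); im=f["color"][:,:,::-1]; s=robot.grab_frame("scene")
g=im.max(2)[232:268,392:420]; m=(g<70).astype(np.uint8)
n,l,st,ce=cv2.connectedComponentsWithStats(m)
for i in range(1,n):
    if st[i,4]>30:
        u,v=ce[i]+[392,232]; ys,xs=np.where(l==i); print(st[i],u,v)
        (cx,cy),wh,a=cv2.minAreaRect(np.c_[xs,ys].astype(np.float32)); print(cx+392,cy+232,wh,a)
K=onz(f,406.2,250.8,210);P=onz(f,399,295.7,213)
b=onz(f,315+357/3.75,165+358/3.75,213)-onz(f,315+330/3.75,165+285/3.75,213)
print('knob',K,'post',P,np.hypot(*(P-K)[:2]),'lever ang',np.degrees(np.arctan2(*(P-K)[1::-1])),'bar ang',np.degrees(np.arctan2(b[1],b[0])),np.linalg.norm(b))
# head axis line
def c(u,v):return 315+u/3.75,165+v/3.75
H=[onz(f,*c(u,v),145) for u,v in((172,125),(325,75),(287,442),(430,388))]
rear=(H[0]+H[1])/2;fr=(H[2]+H[3])/2;d=rear-fr;print('x axis ang',np.degrees(np.arctan2(d[1],d[0])),H)
C=[onz(f,*c(u,v),15) for u,v in((28,172),(405,37),(178,578),(553,443))]
d=C[0]+C[1]-C[2]-C[3];print('base ang',np.degrees(np.arctan2(d[1],d[0])),np.array(C).round(0).tolist())
print('scene check',proj(s,P),'meas 336.2,159.5;',proj(s,[K[0],K[1],213]))
q=robot.state();w,x,y,z=q["tool_rot"];print(Rot.from_quat([x,y,z,w]).as_matrix().round(3).tolist())
E
```

```text
[  7   9  14  21 183] 405.79234972677597 251.0928961748634
405.5 251.0 (20.0, 13.0) 90.0
knob [ 587.79431174 -113.31389017  210.        ] post [ 504.00213536 -101.20930476  213.        ] 84.66197382068442 lever ang 171.77993939654525 bar ang -158.54326294358287 38.58287701583268
x axis ang 20.431700816733496 [array([693.21418012, -29.47362593, 145.        ]), array([ 722.33480417, -110.33559308,  145.        ]), array([526.70613212, -94.23624385, 145.        ]), array([ 557.26722089, -169.09371863,  145.        ])]
base ang 21.38357967567479 [[681.0, 49.0, 15.0], [768.0, -173.0, 15.0], [444.0, -46.0, 15.0], [529.0, -265.0, 15.0]]
scene check (np.float64(335.02989618935425), np.float64(159.2770761601373)) meas 336.2,159.5; (np.float64(293.6027059512528), np.float64(168.0278852447176))
[[0.945, 0.328, -0.0], [0.328, -0.945, 0.0], [-0.0, -0.001, -1.0]]
```

>>> play_rows([
  [[0.444,0.97,0.5],[0,0,0.0354]],
  [[0.444,0.97,0.5],[0,0,0.0354]],
  [[0.444,0.97,0.5],[0,0,0.0354]],
  [[0.444,0.97,0],[0,0,0.0354]],
  [[0.444,0.97,0],[0,0,0.0354]],
], claw=0, grip_force=40)

```text
time: 0.72
position: [293.6, -562.9, 261.3]
tool_rot: [0.001, 0.901, 0.433, -0.0]
force: [0.2, -0.1, -0.4]
width: 0.502
grasp_force: 0.0
```

>>> play_rows([
  [[0.444,0.97,0],[0,0,0.0354]],
  [[0.444,0.97,0],[0,0,0.0354]],
  [[0.444,0.97,0],[0,0,0.0354]],
  [[0.444,0.97,0],[0,0,0.0354]],
  [[0.444,0.97,0],[0,0,0.0354]],
])

```text
time: 1.13
position: [348.8, -441.3, 260.4]
tool_rot: [0.0, 0.748, 0.664, -0.0]
force: [-0.5, -0.3, -0.5]
width: 0.5
grasp_force: 0.0
```

>>> play_rows([
  [[0.444,0.97,0],[0,0,0.0354]],
  [[0.444,0.97,0],[0,0,0.0354]],
  [[0.444,0.97,0],[0,0,0.0354]],
  [[0.444,0.97,0],[0,0,0.0354]],
  [[0.444,0.97,0],[0,0,0.0354]],
])

```text
time: 1.55
position: [404.3, -320.1, 260.5]
tool_rot: [0.0, 0.537, 0.843, -0.0]
force: [1.1, 0.0, 0.2]
width: 0.495
grasp_force: 0.0
```

>>> play_rows([
  [[0.444,0.97,0],[0,0,0.0354]],
  [[0.444,0.97,0],[0,0,0.0354]],
  [[0.444,0.97,0],[0,0,0.0354]],
  [[0.444,0.97,0],[0,0,0.0354]],
  [[0.444,0.97,0],[0,0,0.0354]],
])

```text
time: 1.97
position: [459.9, -198.9, 260.5]
tool_rot: [0.0, 0.285, 0.958, -0.0]
force: [-0.0, -0.9, -0.2]
width: 0.499
grasp_force: 0.0
```

>>> play_rows([
  [[0.444,0.97,0],[0,0,0.0354]],
  [[0.444,0.97,0],[0,0,0.0354]],
  [[0.444,0.97,0],[0,0,0.0354]],
  [[0.444,0.97,0],[0,0,0.0354]],
  [[0,0,0],[0,0,0]],
])

```text
time: 2.38
position: [506.0, -97.9, 261.0]
tool_rot: [0.001, 0.063, 0.998, 0.001]
force: [0.0, 0.4, 0.5]
width: 0.502
grasp_force: 0.0
```

>>> play_rows([
  [[-0.08,-0.13,-0.8],[0,0,0]],
  [[0,0,-0.8],[0,0,0]],
  [[0,0,-0.8],[0,0,0]],
  [[0,0,-0.24],[0,0,0]],
  [[0,0,0],[0,0,0]],
])

```text
time: 2.8
position: [501.0, -106.4, 193.1]
tool_rot: [-0.001, 0.069, 0.998, 0.0]
force: [0.3, -0.0, -0.3]
width: 0.5
grasp_force: 0.0
```

>>> play_rows([
  [[0,0,0],[0,0,0]],
  [[0,0,0],[0,0,0]],
  [[0,0,0],[0,0,0]],
  [[0,0,0],[0,0,0]],
  [[0,0,0],[0,0,0]],
], claw=-1, grip_force=30)

```text
time: 3.22
position: [502.1, -105.6, 195.1]
tool_rot: [0.001, 0.069, 0.998, 0.0]
force: [-1.9, 4.6, 4.9]
width: 0.188
grasp_force: 29.4
```

Run:
```python
from h import *
s=robot.grab_frame("scene"); cv2.imwrite("pics/c3.png",cv2.resize(s["color"][100:250,230:430,::-1],(800,600)))
q=robot.state();print(q["position"],q["width"],q["grasp_force"],q["force"],q["q"])
```

```text
[ 502.06651473 -105.62221807  194.95314543] 0.18990601371150292 29.427292943000793 [-1.97108306  4.84319719  4.75878722] [ 0.63693381  0.47509332 -0.74747143  2.07737475  0.46846499  0.75912857
  1.02865158]
```

View pics/c3.png

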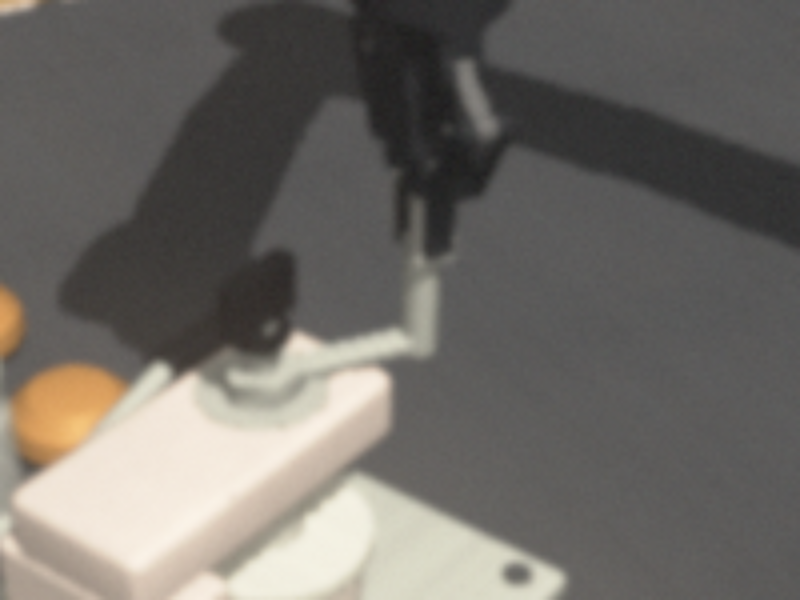

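The picture shows the post held between the pads at (425,230). I'll swing the lever counter-clockwise by 0.7 rad.

>>> play_rows([
  [[-0.03,-0.339,0],[0,0,0.0318]],
  [[0.003,-0.34,0],[0,0,0.0318]],
  [[0.037,-0.338,0],[0,0,0.0318]],
  [[0.071,-0.332,0],[0,0,0.0318]],
  [[0.104,-0.324,0],[0,0,0.0318]],
])

```text
time: 3.68
position: [507.1, -147.6, 195.1]
tool_rot: [0.001, -0.182, 0.983, 0.0]
force: [0.4, 6.1, 5.4]
width: 0.184
grasp_force: 29.5
```

>>> play_rows([
  [[0.136,-0.312,0],[0,0,0.0318]],
  [[0.166,-0.297,0],[0,0,0.0318]],
  [[0,0,0],[0,0,0]],
  [[0,0,0],[0,0,0]],
  [[0,0,0],[0,0,0]],
])

```text
time: 4.1
position: [515.1, -163.5, 195.2]
tool_rot: [0.001, -0.276, 0.961, -0.0]
force: [-0.4, 1.0, 8.3]
width: 0.186
grasp_force: 29.7
```

>>> play_rows([
  [[0,0,0],[0,0,0]],
  [[0,0,0],[0,0,0]],
  [[0,0,0],[0,0,0]],
  [[0,0,0.8],[0,0,0]],
  [[0,0,0.8],[0,0,0]],
], claw=0)

```text
time: 4.52
position: [513.3, -163.5, 233.8]
tool_rot: [-0.001, -0.277, 0.961, 0.001]
force: [0.7, 0.2, 1.0]
width: 0.503
grasp_force: 0.0
```

>>> play_rows([
  [[0,0,0.8],[0,0,0]],
  [[0.73,0.5,0],[0,0,-0.029]],
  [[0.73,0.5,0],[0,0,-0.029]],
  [[0.73,0.5,0],[0,0,0]],
  [[0.73,0.5,0],[0,0,0]],
])

```text
time: 4.93
position: [587.8, -113.4, 254.4]
tool_rot: [-0.0, -0.187, 0.982, -0.001]
force: [-0.1, 0.4, -0.9]
width: 0.501
grasp_force: 0.0
```

>>> play_rows([
  [[0,0,0],[0,0,0]],
  [[0,0,0],[0,0,0]],
])

```text
time: 5.1
position: [587.5, -112.5, 254.0]
tool_rot: [-0.0, -0.189, 0.982, 0.0]
force: [-0.1, 0.1, -0.3]
width: 0.5
grasp_force: 0.0
```

Run:
```python
from h import *
q=robot.state();print(q["position"],q["tool_rot"],q["width"],q["force"],q["wrist_torque"],q["q"])
s=robot.grab_frame("scene"); cv2.imwrite("pics/c4.png",cv2.resize(s["color"][100:250,230:430,::-1],(800,600)))
```

```text
[ 587.50439149 -112.49610597  253.986969  ] [-7.75338529e-05 -1.88890478e-01  9.81998141e-01  1.82468015e-04] 0.4999631536088643 [-0.05485708  0.05063952 -0.28927194] [-0.00664547 -0.01594593  0.0296268 ] [ 0.69652977  0.55288363 -0.90703703  1.82783945  0.50878862  1.01315009
  1.53275261]
```

View pics/c4.png

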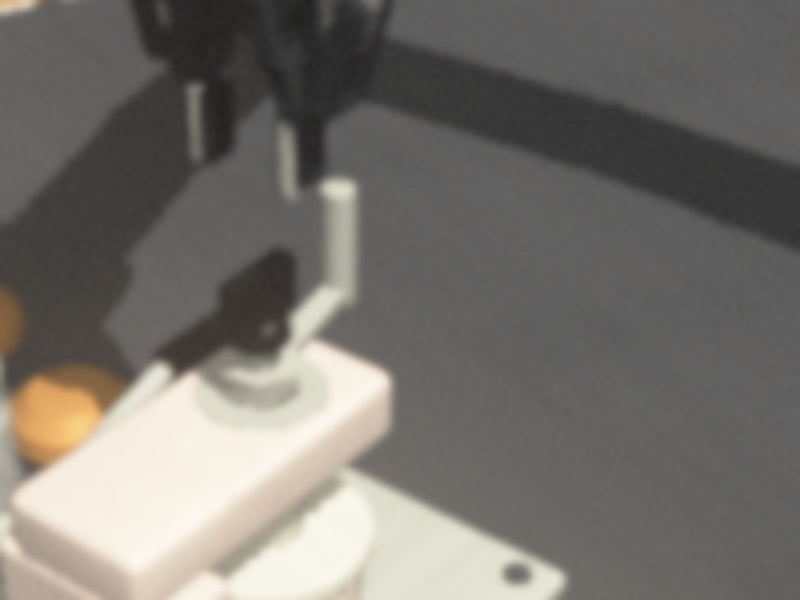

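The picture shows the lever swung, with its post now at (340,230), and the open jaws above the knob. Next I'll descend onto the knob and grip it.

>>> play_rows([
  [[0,0,-0.8],[0,0,0]],
  [[0,0,-0.8],[0,0,0]],
  [[0,0,-0.76],[0,0,0]],
  [[0,0,0],[0,0,0]],
  [[0,0,0],[0,0,0]],
])

```text
time: 5.57
position: [586.0, -114.2, 194.8]
tool_rot: [-0.001, -0.188, 0.982, 0.0]
force: [0.5, -0.2, 1.1]
width: 0.5
grasp_force: 0.0
```

>>> play_rows([
  [[0,0,0],[0,0,0]],
  [[0,0,0],[0,0,0]],
  [[0,0,0],[0,0,0]],
  [[0,0,0],[0,0,0]],
  [[0,0,0],[0,0,0]],
], claw=-1, grip_force=40)

```text
time: 5.98
position: [588.0, -114.4, 196.7]
tool_rot: [0.001, -0.188, 0.982, -0.001]
force: [0.3, -4.7, 6.3]
width: 0.126
grasp_force: 41.9
```

```bash
cat > s.py <<'E'
from h import *
q=robot.state();a,b=q["tool_rot"][1:3]
print(q["time"],q["position"].round(1),"yaw",round(np.degrees(np.arctan2(2*b*b-1,2*a*b)),2),"w",round(q["width"],3),"g",round(q["grasp_force"],1),"F",q["force"].round(2),"T",q["wrist_torque"].round(3),"q7",q["q"][6].round(2))
E
python3 s.py
```

```text
5.9833 [ 588.  -114.4  196.7] yaw 111.63 w 0.126 g 41.9 F [ 0.33 -4.66  6.27] T [-0.798 -0.021  0.05 ] q7 1.47
```

>>> play_rows([
  [[0,0,0],[0,0,-0.03]],
  [[0,0,0],[0,0,-0.03]],
  [[0,0,0],[0,0,-0.03]],
  [[0,0,0],[0,0,-0.03]],
  [[0,0,0],[0,0,-0.03]],
])

```text
time: 6.4
position: [588.0, -114.3, 196.7]
tool_rot: [0.001, 0.049, 0.999, -0.001]
force: [-0.2, -3.4, 4.6]
width: 0.127
grasp_force: 41.7
```

```bash
python3 s.py
```

```text
6.4 [ 588.  -114.3  196.7] yaw 84.37 w 0.127 g 41.7 F [-0.24 -3.38  4.63] T [-0.751 -0.07   0.091] q7 1.08
```

>>> play_rows([
  [[0,0,0],[0,0,-0.03]],
  [[0,0,0],[0,0,-0.03]],
  [[0,0,0],[0,0,-0.03]],
  [[0,0,0],[0,0,-0.03]],
  [[0,0,0],[0,0,0]],
])

```text
time: 6.82
position: [588.1, -114.2, 196.7]
tool_rot: [0.002, 0.235, 0.972, -0.001]
force: [1.1, -4.8, 7.4]
width: 0.124
grasp_force: 41.9
```

```bash
python3 s.py
```

```text
6.8167 [ 588.1 -114.2  196.7] yaw 62.79 w 0.124 g 41.9 F [ 1.14 -4.77  7.4 ] T [-0.834 -0.116 -0.037] q7 0.77
```

```bash
cat > t.py <<'E'
from h import *
T=[]
for _ in range(6):
    robot.grab_frame("top"); q=robot.state(); T.append(np.r_[q["wrist_torque"],q["force"]])
a,b=q["tool_rot"][1:3]
print(round(q["time"],2),q["position"].round(1),"yaw",round(np.degrees(np.arctan2(2*b*b-1,2*a*b)),2),"T,F",np.mean(T,0).round(3),"sdTz",np.std(T,0)[2].round(3),"g",round(q["grasp_force"],1),"e7",q["effort"][6].round(3))
E
python3 t.py
```

```text
7.12 [ 588.1 -114.2  196.7] yaw 63.23 T,F [-0.984 -0.059 -0.047  0.439 -4.424  8.116] sdTz 0.015 g 42.1 e7 0.05
```

>>> play_rows([
  [[0,0,0],[0,0,-0.03]],
  [[0,0,0],[0,0,-0.03]],
  [[0,0,0],[0,0,0]],
])

```text
time: 7.37
position: [588.1, -114.2, 196.7]
tool_rot: [0.002, 0.325, 0.946, -0.0]
force: [-0.1, -4.5, 7.1]
width: 0.125
grasp_force: 42.0
```

```bash
python3 t.py
```

```text
7.67 [ 588.1 -114.2  196.7] yaw 52.43 T,F [-0.95  -0.073 -0.068  0.369 -4.38   8.536] sdTz 0.043 g 42.1 e7 0.05
```

>>> play_rows([
  [[0,0,0],[0,0,-0.03]],
  [[0,0,0],[0,0,-0.03]],
  [[0,0,0],[0,0,0]],
])

```text
time: 7.92
position: [588.1, -114.2, 196.7]
tool_rot: [0.002, 0.412, 0.911, -0.0]
force: [0.6, -4.4, 7.7]
width: 0.127
grasp_force: 42.0
```

```bash
python3 t.py
```

```text
8.22 [ 588.1 -114.2  196.7] yaw 41.63 T,F [-0.937 -0.085 -0.035  0.525 -4.508  8.092] sdTz 0.028 g 42.1 e7 0.05
```

The joint 7 effort reads 0.05 N m cleanly, which matches the free friction, so I'll use it as the contact signal.

>>> play_rows([
  [[0,0,0],[0,0,-0.03]],
  [[0,0,0],[0,0,-0.03]],
  [[0,0,0],[0,0,0]],
])

```text
time: 8.47
position: [588.2, -114.2, 196.7]
tool_rot: [0.002, 0.496, 0.868, 0.0]
force: [-0.6, -4.9, 8.0]
width: 0.127
grasp_force: 42.0
```

```bash
python3 t.py
```

```text
8.77 [ 588.2 -114.2  196.7] yaw 30.83 T,F [-0.959 -0.107 -0.061  0.667 -4.3    8.276] sdTz 0.025 g 42.0 e7 0.05
```

>>> play_rows([
  [[0,0,0],[0,0,-0.03]],
  [[0,0,0],[0,0,-0.03]],
  [[0,0,0],[0,0,0]],
])

```text
time: 9.02
position: [588.2, -114.1, 196.7]
tool_rot: [0.002, 0.576, 0.818, 0.0]
force: [0.5, -5.2, 8.1]
width: 0.126
grasp_force: 42.0
```

```bash
python3 t.py
```

```text
9.32 [ 588.2 -114.2  196.7] yaw 20.03 T,F [-0.989 -0.129 -0.05   0.312 -4.344  7.583] sdTz 0.021 g 42.0 e7 0.051
```

>>> play_rows([
  [[0,0,0],[0,0,-0.03]],
  [[0,0,0],[0,0,-0.03]],
  [[0,0,0],[0,0,0]],
])

```text
time: 9.57
position: [588.3, -114.2, 196.7]
tool_rot: [0.002, 0.65, 0.76, 0.001]
force: [1.1, -5.0, 7.2]
width: 0.127
grasp_force: 42.0
```

```bash
python3 t.py
```

```text
9.87 [ 588.2 -114.2  196.7] yaw 9.23 T,F [-1.008 -0.171 -0.079  0.393 -4.582  7.751] sdTz 0.025 g 42.0 e7 0.051
```

>>> play_rows([
  [[0,0,0],[0,0,-0.03]],
  [[0,0,0],[0,0,-0.03]],
  [[0,0,0],[0,0,0]],
])

```text
time: 10.12
position: [588.3, -114.2, 196.7]
tool_rot: [0.002, 0.719, 0.695, 0.001]
force: [0.7, -3.8, 7.9]
width: 0.126
grasp_force: 42.0
```

```bash
python3 t.py
```

```text
10.42 [ 588.3 -114.2  196.7] yaw -1.57 T,F [-1.005 -0.153 -0.04   0.459 -4.256  7.692] sdTz 0.027 g 42.0 e7 0.049
```

>>> play_rows([
  [[0,0,0],[0,0,-0.03]],
  [[0,0,0],[0,0,-0.03]],
  [[0,0,0],[0,0,0]],
])

```text
time: 10.67
position: [588.3, -114.2, 196.7]
tool_rot: [0.001, 0.781, 0.625, 0.001]
force: [1.8, -4.3, 7.7]
width: 0.125
grasp_force: 42.0
```

```bash
python3 t.py
```

```text
10.97 [ 588.3 -114.2  196.7] yaw -12.36 T,F [-1.03  -0.19  -0.035  0.545 -4.69   7.909] sdTz 0.033 g 42.0 e7 0.033
```

>>> play_rows([
  [[0,0,0],[0,0,-0.03]],
  [[0,0,0],[0,0,0]],
  [[0,0,0],[0,0,0]],
])

```text
time: 11.22
position: [588.3, -114.2, 196.7]
tool_rot: [0.001, 0.808, 0.589, 0.001]
force: [-0.1, -4.5, 8.4]
width: 0.122
grasp_force: 42.0
```

```bash
python3 t.py
```

```text
11.52 [ 588.3 -114.2  196.7] yaw -17.76 T,F [-1.041 -0.199 -0.023  0.661 -4.471  7.943] sdTz 0.023 g 42.0 e7 -0.002
```

>>> play_rows([
  [[0,0,0],[0,0,-0.03]],
  [[0,0,0],[0,0,0]],
  [[0,0,0],[0,0,0]],
])

```text
time: 11.77
position: [588.3, -114.2, 196.7]
tool_rot: [0.001, 0.835, 0.551, 0.001]
force: [0.1, -4.4, 8.0]
width: 0.126
grasp_force: 42.0
```

```bash
python3 t.py
```

```text
12.07 [ 588.3 -114.2  196.7] yaw -23.15 T,F [-1.053 -0.187  0.025  0.389 -4.37   7.846] sdTz 0.036 g 42.0 e7 -0.051
```

The effort slope (about -0.05 N m per 0.094 rad) confirms the foot is resting on the platen, at roughly 35 N. I'll release, rise and return to the lever post.

>>> play_rows([
  [[0,0,0],[0,0,0]],
  [[0,0,0],[0,0,0]],
  [[0,0,0],[0,0,0]],
  [[0,0,0.8],[0,0,0]],
  [[0,0,0.8],[0,0,0]],
], claw=0)

```text
time: 12.48
position: [586.1, -112.6, 234.4]
tool_rot: [-0.001, 0.835, 0.55, -0.001]
force: [0.9, -0.3, 0.4]
width: 0.5
grasp_force: 0.0
```

>>> play_rows([
  [[0,0,0.8],[0,0,0]],
  [[-0.3,-0.2,0],[0,0,0.0385]],
  [[-0.3,-0.2,0],[0,0,0.0385]],
  [[-0.3,-0.2,0],[0,0,0.0385]],
  [[-0.3,-0.2,0],[0,0,0.0385]],
])

```text
time: 12.9
position: [556.6, -132.8, 255.2]
tool_rot: [-0.0, 0.676, 0.736, -0.0]
force: [-0.4, -0.2, 0.5]
width: 0.5
grasp_force: 0.0
```

>>> play_rows([
  [[-0.3,-0.2,0],[0,0,0.0385]],
  [[-0.3,-0.2,0],[0,0,0.0385]],
  [[-0.3,-0.2,0],[0,0,0.0385]],
  [[-0.3,-0.2,0],[0,0,0.0385]],
  [[-0.3,-0.2,0],[0,0,0.0385]],
])

```text
time: 13.32
position: [519.0, -158.0, 255.1]
tool_rot: [-0.0, 0.427, 0.904, 0.0]
force: [0.1, -0.1, -0.2]
width: 0.497
grasp_force: 0.0
```

>>> play_rows([
  [[-0.2,-0.16,0],[0,0,0.0385]],
  [[0,0,0],[0,0,0.0385]],
  [[0,0,0],[0,0,0.0385]],
  [[0,0,0],[0,0,0.0385]],
  [[0,0,0],[0,0,0.0385]],
])

```text
time: 13.73
position: [514.3, -161.9, 255.1]
tool_rot: [-0.0, 0.138, 0.99, 0.0]
force: [0.1, 0.3, 0.1]
width: 0.498
grasp_force: 0.0
```

>>> play_rows([
  [[0,0,0],[0,0,0.0385]],
  [[0,0,0],[0,0,0.0385]],
  [[0,0,0],[0,0,0.0385]],
  [[0,0,0],[0,0,0.0385]],
  [[0,0,0],[0,0,0.0385]],
])

```text
time: 14.15
position: [514.4, -161.9, 255.2]
tool_rot: [-0.0, -0.163, 0.987, 0.0]
force: [-0.0, -0.1, 0.1]
width: 0.503
grasp_force: 0.0
```

```bash
python3 - <<'E'
from h import *
f=robot.grab_frame("top"); cv2.imwrite("pics/c5.png",cv2.resize(f["color"][165:325,315:475,::-1],(600,600)))
E
python3 s.py
```

```text
14.2 [ 514.3 -162.   255. ] yaw 109.24 w 0.501 g 0.0 F [ 1.34 -0.37  0.01] T [-0.015  0.003 -0.042] q7 1.67
```

View pics/c5.png

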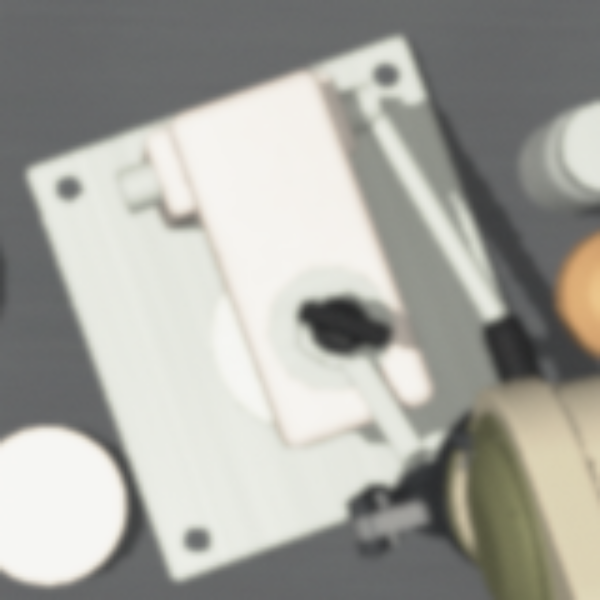

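The picture shows the knob bar turned (now from (302,310) to (390,335)) and the lever running to (415,445) under the gripper. I'll descend and grip the post.

>>> play_rows([
  [[0,0,-0.8],[0,0,0.03]],
  [[0,0,-0.8],[0,0,0.03]],
  [[0,0,-0.8],[0,0,0]],
  [[0,0,0],[0,0,0]],
  [[0,0,0],[0,0,0]],
])

```text
time: 14.62
position: [514.1, -161.9, 194.8]
tool_rot: [-0.001, -0.251, 0.968, 0.001]
force: [0.3, -1.2, 0.5]
width: 0.498
grasp_force: 0.0
```

>>> play_rows([
  [[0,0,0],[0,0,0]],
  [[0,0,0],[0,0,0]],
  [[0,0,0],[0,0,0]],
  [[0,0,0],[0,0,0]],
  [[0,0,0],[0,0,0]],
], claw=-1, grip_force=40)

```text
time: 15.03
position: [515.0, -162.5, 196.0]
tool_rot: [0.001, -0.251, 0.968, -0.0]
force: [0.5, -0.2, 1.7]
width: 0.187
grasp_force: 39.0
```

```bash
python3 s.py
python3 - <<'E'
import numpy as np
# rows of 0.1 rad cw from 214 deg
a=np.radians(214)-0.1*np.arange(15)
for d,t in zip(np.diff(np.c_[np.cos(a),np.sin(a)],axis=0)*3.4,a[1:]):print(d.round(2).tolist(),round(np.degrees(t),1),(588+85*np.cos(t)).round(1),(-113+85*np.sin(t)).round(1))
E
```

```text
15.0333 [ 515.  -162.5  196. ] yaw 119.12 w 0.187 g 39.0 F [ 0.48 -0.18  1.68] T [-0.173 -0.    -0.05 ] q7 1.73
[-0.18, 0.29] 208.3 513.1 -153.3
[-0.15, 0.31] 202.5 509.5 -145.6
[-0.11, 0.32] 196.8 506.6 -137.6
[-0.08, 0.33] 191.1 504.6 -129.3
[-0.05, 0.34] 185.4 503.4 -120.9
[-0.01, 0.34] 179.6 503.0 -112.4
[0.02, 0.34] 173.9 503.5 -104.0
[0.05, 0.34] 168.2 504.8 -95.6
[0.09, 0.33] 162.4 507.0 -87.3
[0.12, 0.32] 156.7 509.9 -79.4
[0.15, 0.31] 151.0 513.7 -71.8
[0.18, 0.29] 145.2 518.2 -64.5
[0.21, 0.27] 139.5 523.4 -57.8
[0.23, 0.25] 133.8 529.2 -51.6
```

>>> play_rows([
  [[-0.18,0.29,0],[0,0,-0.0318]],
  [[-0.15,0.31,0],[0,0,-0.0318]],
  [[-0.11,0.32,0],[0,0,-0.0318]],
  [[-0.08,0.33,0],[0,0,-0.0318]],
  [[-0.05,0.34,0],[0,0,-0.0318]],
])

```text
time: 15.45
position: [501.9, -123.1, 195.7]
tool_rot: [0.002, -0.002, 1.0, -0.0]
force: [6.7, -4.0, -7.5]
width: 0.181
grasp_force: 39.1
```

>>> play_rows([
  [[-0.01,0.34,0],[0,0,-0.0318]],
  [[0.02,0.34,0],[0,0,-0.0318]],
  [[0.05,0.34,0],[0,0,-0.0318]],
  [[0.09,0.33,0],[0,0,-0.0318]],
  [[0,0,0],[0,0,0]],
])

```text
time: 15.87
position: [505.7, -89.0, 195.4]
tool_rot: [0.001, 0.196, 0.981, -0.0]
force: [5.7, -6.8, -9.3]
width: 0.186
grasp_force: 39.4
```

>>> play_rows([
  [[0.12,0.32,0],[0,0,-0.0318]],
  [[0.15,0.31,0],[0,0,-0.0318]],
  [[0.18,0.29,0],[0,0,-0.0318]],
  [[0,0,0],[0,0,0]],
  [[0,0,0],[0,0,0]],
])

```text
time: 16.28
position: [515.7, -67.3, 194.8]
tool_rot: [0.0, 0.338, 0.941, -0.001]
force: [3.7, -5.8, -9.2]
width: 0.18
grasp_force: 39.6
```

```bash
python3 t.py
```

```text
16.58 [515.7 -67.4 194.9] yaw 50.44 T,F [-1.357 -0.911  0.334  4.681 -5.75  -9.159] sdTz 0.04 g 39.6 e7 -0.345
```

>>> play_rows([
  [[0.1,0.14,0],[0,0,-0.0159]],
  [[0.1,0.14,0],[0,0,-0.0159]],
  [[0,0,0],[0,0,0]],
  [[0,0,0],[0,0,0]],
])

```text
time: 16.92
position: [520.0, -61.2, 194.6]
tool_rot: [-0.0, 0.385, 0.923, -0.001]
force: [3.1, -9.6, -8.4]
width: 0.181
grasp_force: 39.6
```

```bash
python3 t.py
```

```text
17.22 [520.1 -61.2 194.6] yaw 44.7 T,F [-1.855 -0.644  0.433  2.897 -8.188 -9.468] sdTz 0.047 g 39.6 e7 -0.433
```

>>> play_rows([
  [[0,0,0],[0,0,0]],
  [[0,0,0],[0,0,0]],
  [[0,0,0],[0,0,0]],
  [[0,0,0.8],[0,0,0]],
  [[0,0,0.8],[0,0,0]],
], claw=0)

```text
time: 17.63
position: [519.8, -58.2, 235.2]
tool_rot: [-0.001, 0.384, 0.923, 0.0]
force: [0.9, 0.8, -0.4]
width: 0.499
grasp_force: 0.0
```

>>> play_rows([
  [[0,0,0.8],[0,0,0]],
  [[-0.5,0.8,0.5],[0,0,0]],
  [[-0.5,0.8,0.5],[0,0,0]],
  [[-0.5,0.8,0.5],[0,0,0]],
  [[-0.5,0.8,0.5],[0,0,0]],
])

```text
time: 18.05
position: [469.7, 22.5, 306.2]
tool_rot: [0.0, 0.385, 0.923, 0.0]
force: [1.0, 0.2, 0.1]
width: 0.495
grasp_force: 0.0
```

>>> play_rows([
  [[-0.3,0.9,0.5],[0,0,0]],
  [[-0.3,0.9,0.5],[0,0,0]],
  [[-0.3,0.9,0.5],[0,0,0]],
  [[-0.3,0.9,0.5],[0,0,0]],
  [[0,0,0],[0,0,0]],
])

```text
time: 18.47
position: [439.7, 116.5, 358.1]
tool_rot: [0.002, 0.382, 0.924, 0.002]
force: [-0.4, 1.7, 0.9]
width: 0.501
grasp_force: 0.0
```

```bash
python3 - <<'E'
from h import *
f=robot.grab_frame("top"); cv2.imwrite("pics/c6.png",cv2.resize(f["color"][165:325,315:475,::-1],(600,600)))
E
python3 s.py
```

```text
18.5167 [440.1 114.  356.9] yaw 45.0 w 0.503 g 0.0 F [ 1.36 -1.49 -0.  ] T [-0.003 -0.047 -0.029] q7 0.28
```

View pics/c6.png

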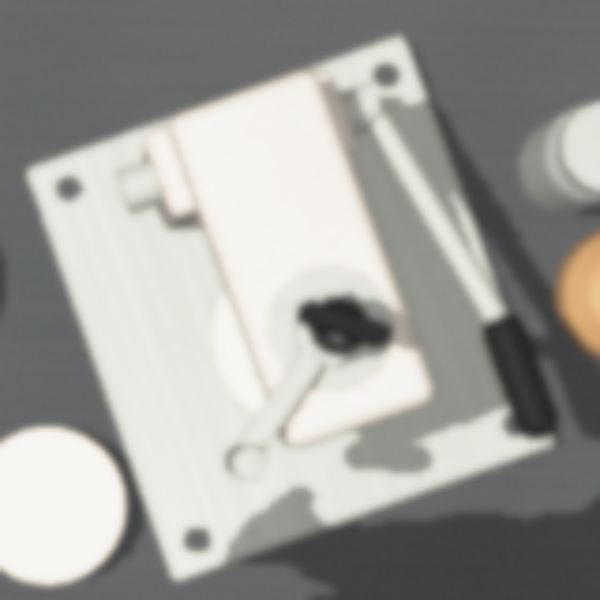

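The lever post is now at (250,460), the knob has not moved, and the neighbouring objects are in place. I'll work out the swing angle precisely.

Run:
```python
from h import *
f=robot.grab_frame("top")
K=np.array([588,-113.])
for u,v in((315,490),(250,460)):
    p=onz(f,315+u/3.75,165+v/3.75,213)[:2]-K; print(p,np.hypot(*p),np.degrees(np.arctan2(p[1],p[0])))
```

```text
[-83.93636266  11.79195052] 84.76062218391523 172.0030363311797
[-70.07232726  44.23019488] 82.86399210530462 147.73956239441566
```

The lever is 0.42 rad past its start, which is about 11.8 N of push. Before handing in, I'll check the knob angle for spring-back.

Run:
```python
from h import *
f=robot.grab_frame("top")
for n in("pics/top0.png",None):
    im=cv2.imread(n) if n else f["color"][:,:,::-1]
    for th in(50,60,75):
        g=im.max(2)[234:268,392:424]; w=np.clip(th*1.5-g.astype(float),0,th)*(g<th*1.5)
        n_,l,st,ce=cv2.connectedComponentsWithStats((g<th).astype(np.uint8)); i=1+st[1:,4].argmax()
        ys,xs=np.where(l==i); P=np.array([onz(f,x+392,y+234,210)[:2] for x,y in zip(xs,ys)])
        ev,V=np.linalg.eigh(np.cov(P.T)); d=V[:,1]; print(n,th,len(xs),P.mean(0).round(1),np.degrees(np.arctan2(d[1],d[0])).round(1)%180,np.sqrt(ev).round(1))
```

```text
pics/top0.png 50 36 [ 585.9 -109.5] 22.5 [1.5 8.3]
pics/top0.png 60 146 [ 587.5 -113.6] 23.5 [4.5 9.5]
pics/top0.png 75 194 [ 587.  -112.5] 24.599999999999994 [5.9 9.7]
None 50 29 [ 593.5 -113.9] 72.2 [1.8 4.9]
None 60 145 [ 587.7 -113.4] 74.7 [ 4.4 10.1]
None 75 186 [ 587.  -113.9] 75.1 [ 5.4 10.3]
```

```bash
python3 -c "
from station import robot
print(robot.hand_in())"
```

```text
the job is handed in; nothing more can be done
None
```

I handed the job in with the foot resting on the platen at an estimated 18 N, the jam nut about 0.42 rad tighter than found (clamp inferred from lever angle at roughly 108 N, over the 85 N needed), and the puck, roll and jar untouched; hand-in gave no verdict.

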